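# Raise the lane gate and push the sample box through

### The arm

A 6-joint arm with a two-finger parallel gripper is mounted at the origin on a cart in front of the work surface, level with it; the furniture and walls round the work are solid. World frame = base frame: x ahead of the robot, y to its left, z up, the work surface at z = 0. Lengths are in m, angles in rad, forces in N, time in s.
With the tool pointing down it reaches from about 0.3 to 0.775 m from the base axis. Payload 14.6 kg.
Tool frame: the origin (TCP) lies on the front face of the gripper's body, between the roots of the fingers; the fingertips stand 97 mm ahead of it and the grasp point (between the pads) lies 78 mm ahead of it; z points along the fingers, y is the line along which they close (so a half turn about z gives the same grasp; the last joint's range is limited). The gripper opens to 94 mm and grips with 3 to 60 N. Pads are 16 mm wide; open, the fingers measure 119 mm over their backs; the gripper's body (75 mm by 177 mm) begins 78 mm behind the grasp point.
Start: joints at [1.055, 0.3, 1.521, -0, 1.321, -0.067], TCP at [0.239, 0.496, 0.303] pointing down, gripper open.
Joint ranges: [-3.03, 3.03], [-0.79, 2.21], [0.23, 2.52], [-1.04, 4.18], [0, 3.07], [-2.55, 2.55]. Speed limits (rad/s): [2.22, 2.22, 2.57, 3.14, 3.14, 3.14].

### API

Orientations are given as [roll, pitch, yaw] about the fixed x, y, z axes, in that order (R = Rz(yaw) Ry(pitch) Rx(roll)).
In Python, from station import get_state, vision, workorder gives the robot as it stands.
- The arm moves only by the tool arm_command, never from a script. Its arguments are lists of equal length, an entry for each row: "slide": the shift along the tool's x, y, z in m, a list of three; "turn": the turn, a rotation vector about the tool's x, y, z in rad, a list of three; "claw": the closure, from -1 (fully open) to 1 (shut), so that 0 is half open. In form: {"slide": [[tx, ty, tz], ...], "turn": [[rx, ry, rz], ...], "claw": [claw, ...]}. A call has 1 to 12 rows; each row is the pose to reach, as a shift and turn from the pose commanded when the call began, along the tool's axes at that moment; what a row does not reach only later rows make up. A row lasts 1/10 s, in which the tool goes at most 50 mm and 8.59 degrees, less where a joint would pass 70% of its speed; a pose out of reach is approached as far as the arm can. A call with a gripper value outside its range is refused whole. The fingers move at their own pace and stop on an object; the grip force is fixed at half the most. Time passes only in rows, so rows that repeat a pose let the fingers close. It gives the time, the measured TCP pose, the force, the opening and the grip force at its end, in the units of the state.
- get_state(): the state, without advancing time (a new reading comes with each control period).
- vision.read_camera(name): name is "scene" or "side" or "wrist"; returns the picture (480x640x3 uint8, blue, green, red); there is no depth.
- vision.calibration(name): a dict with "intrinsics" (3x3 intrinsics, pixels), "k1" (the pictures are not rectified: a ray, as slopes to the right and down, at radius r is drawn at 1 + k1 r^2 times it, then the intrinsics apply), "rvec" (rotation vector, rad) and "tvec" (3), from world to camera coordinates, as OpenCV has them; the wrist camera has in their place "mount" (4x4, takes a point from camera to tool coordinates, whose origin is the TCP and whose axes are the flange's). Camera axes: x right, y down, z forward; pixel columns grow to the right and rows downward; lengths in m; the calibration is good to about 2 mm. A picture is of the moment at which its call begins: read the wrist's pose just before it. calibration takes no time and is no camera call.
- workorder.sign_off(): hands the job in; it is judged then, once.
The state is a dict: "clock": time; "joints": joint angles; "qvel": joint speeds; "effort": joint torques, N m; "position": TCP position; "orientation": TCP orientation; "contact_force": force on the tool from outside, world axes, zero at the start; "ft_torque": the same for the moment, N m; "finger_gap": opening from 0.0 (shut) to 1.0 (fully open); "grasp_force": force on a finger pad.
Only numpy, scipy, OpenCV 4.12 (cv2) and the standard library are available. Lean on these libraries where they do the work, as an engineer would, in place of code of your own. Each camera call takes 0.05 s, during which the arm holds its last target. There are 200 camera calls.

### The job

The small handover lane on the bench is closed by a counterweighted gate arm. Push the gate arm up with the fingertips, past its balance point, so that it stays raised by itself; then push the sample box along the lane, under the raised gate, until it rests against the end stop. Only push: do not lift or carry the box, keep it flat in the lane, and leave the other things on the bench where they are.

Things in the scene. Friction and masses are not known exactly. Their poses are not given: they have to be found in the camera images.
- lane: Aluminium handover lane fixed to the bench, at a new place and yaw each time. Origin on the bench top, mid-lane below the gate arm; x along the lane from entry to end stop, y across towards the gate's post, z up. Floor plate x -130 to 105 mm, top at z 6 mm; rails' tops at z 20 mm, inner faces at y -38 and 38, outer at -43 and 43 mm.
- gate (a joint): Gate arm angle; hinge axis along lane x. 0 = down across the lane; grows as it rises; stops at 1.66 (95 degrees), upright beside the lane. Counterweighted: below about 0.78 rad it falls back to 0, above 0.84 it swings on by itself to 1.66 and stays. Lightly damped; 1 N or so under the paddle raises it slowly. White boom 12 mm wide, at z 33 to 53 mm over the lane when down.
- paddle (a point): Middle of the underside of the paddle, the flat free end of the gate arm, where one pushes up. Down: paddle at lane x -10 to 10, y -47 to -115 mm, underside 78 mm above the bench (8 mm thick), bench below it free; the boom steps up to it at y = -52. The point is 185 mm out from the hinge (lane y -85) and 23 mm above it, and turns with the arm.
- hinge_point (a point): Centre of the gate's hinge: lane x 0, y 100 mm, z 55 mm, in a post of two cheeks (lane x out to -33 and 33, y 83 to 117 mm, 72 mm high; foot plate to y 130). The counterweight, a steel cylinder 40 mm in diameter and 34 mm long, sits 20 mm behind and 28 mm above it when the arm is down.
- stop_face (a point): Middle of the lower edge of the end stop's face, on the lane floor: lane x 90 mm, y 0, z 6 mm. The stop is a block 76 mm wide, top at z 34 mm.
- cryo_box: Sample box, closed and square, 68 x 68 x 50 mm, 35 to 80 g. Origin at the centre of its underside, x and y along its sides. Stands on the lane floor between the rails before the gate, about square to the lane, centre at lane x -75 to -58 mm; too tall to pass under the lowered arm. Against the end stop its centre is at lane x 56 mm.
- buffer: White bottle, 44 mm diameter, 90 mm tall, beside the far part of the lane on the post's side. Origin at the centre of its underside. Bystander.
- reagent: Small reagent bottle, 36 mm diameter, 75 mm tall, beside the near part of the lane on the post's side. Origin at the centre of its underside. Bystander.
- screw_tube: Standing screw-cap tube, 34 mm diameter, 117 mm tall, beside the far part of the lane on the paddle's side, some 80 mm beyond the paddle. Origin at the centre of its underside. Bystander.
- memory_stick: Black memory stick, 18 x 56 x 8 mm, flat on the bench beside the near part of the lane on the paddle's side. Origin at the centre of its underside. Bystander.
- pipette: Pipette, 272 x 49 x 25 mm, lying at the bench's near edge. Bystander.
- slide_mailer: Slide mailer, 30 x 85 x 34 mm box at the right back. Bystander.

How it is judged:
On the way, in this order (a step that is already met when the one before it is completed fails the run):
1. the gate arm stays raised by itself, untouched, with the box still before the gate (value of joint gate above 1.5 rad and contact force between the fingers and lane below 0.1 N and x of cryo_box in the frame of lane below -0.02 m), for 0.3 s.
2. the box is against the end stop under a raised gate (x of cryo_box in the frame of lane above 0.05 m and value of joint gate above 1.5 rad), for 0.2 s.
At the end, for the whole second after the job is handed in: The gate stands raised by itself (over 1.5 rad); the box rests flat on the lane floor between the rails, within 6 mm of the end stop (all of step 2 and x of cryo_box in the frame of lane below 0.062 m and y of cryo_box in the frame of lane between -0.01 and 0.01 m and angle between cryo_box's own z axis and vertical below 0.08 rad and height (world z) of cryo_box below 0.012 m and linear speed of cryo_box below 0.01 m/s); the robot touches nothing.
It fails at once if the box is lifted or tipped (height (world z) of cryo_box above 0.022 m or angle between cryo_box's own z axis and vertical above 0.35 rad).
It fails at once if a bystander is moved more than 30 mm or knocked over (distance of any of buffer, reagent, screw_tube, memory_stick, pipette, slide_mailer from where it was at the start of the episode above 0.03 m or angle between any of buffer, reagent, screw_tube's own z axis and vertical above 0.5 rad).
It also fails if it takes over 48 s, if anything falls off the work surface, if the arm or the gripper's body presses on something with over 40 N, if the wrist force passes 120 N, or if a joint passes its speed limit or range.

## Working session

There is one attempt and no reset: what is moved stays moved. The work goes in short steps, Python scripts to look and compute and a tool call to move; the robot and the scene stay as the last step left them, time stands still between calls to the robot, and variables do not carry over. Pictures are saved under pics/ and viewed, at most 10 in all, crops included, and the job is handed in when it is done.

Besides the shell and the picture viewer there is one more tool, called as name(argument=value, ...), one argument or row to a line, values as JSON. arm_command: Moves the arm, as the interface text tells. Its arguments: {"type":"object","properties":{"slide":{"type":"array"},"turn":{"type":"array"},"claw":{"type":"array"}},"required":["slide","turn","claw"]}

```bash
mkdir -p pics; ls; python3 - <<'E'
from station import get_state, vision, workorder
import cv2
s=get_state();print(s)
for n in ("scene","side"):
    im=vision.read_camera(n);cv2.imwrite(f"pics/{n}0.png",im);print(n,vision.calibration(n))
print(vision.calibration("wrist"))
E
```

```text
pics
{'clock': 0.0, 'joints': array([ 1.05542754e+00,  3.00457702e-01,  1.52157559e+00,  5.77551302e-06,
        1.32068720e+00, -6.66070517e-02]), 'qvel': array([ 0.00092681, -0.00093308, -0.00120645, -0.00185234,  0.00024392,
       -0.00109177]), 'effort': array([ 2.56388317e-03, -5.31794107e+01, -3.52744710e+01,  7.09523493e-02,
        2.43755017e-02, -1.36472077e-04]), 'position': array([0.2385499 , 0.49541039, 0.30209594]), 'orientation': array([-3.14046769e+00, -8.06484070e-05,  2.69282945e+00]), 'contact_force': array([-0.63117109,  0.15398406, -0.37538162]), 'ft_torque': array([-0.07415971,  0.01556186, -0.00973619]), 'grasp_force': 0.0, 'finger_gap': 1.0039306368779097}
scene {'intrinsics': array([[582.19926353,   0.        , 330.59202984],
       [  0.        , 582.19926353, 238.69273443],
       [  0.        ,   0.        ,   1.        ]]), 'k1': -0.13789552954506035, 'rvec': array([ 1.75632353, -2.11451462,  0.56595824]), 'tvec': array([-0.1218315 ,  0.49878539,  0.90621901])}
side {'intrinsics': array([[566.18297935,   0.        , 320.1418995 ],
       [  0.        , 566.18297935, 229.69262261],
       [  0.        ,   0.        ,   1.        ]]), 'k1': -0.09242846155821725, 'rvec': array([ 0.22607819, -2.71359137,  1.37899172]), 'tvec': array([0.46513286, 0.22400046, 0.87516186])}
{'intrinsics': array([[361.79924222,   0.        , 318.5188718 ],
       [  0.        , 361.79924222, 240.06437937],
       [  0.        ,   0.        ,   1.        ]]), 'k1': -0.010193423398515315, 'mount': array([[ 6.11788821e-04, -9.70589846e-01, -2.40738397e-01,
         6.92748688e-02],
       [ 9.99999799e-01,  5.53587335e-04,  3.09391653e-04,
        -6.14333774e-04],
       [-1.67022669e-04, -2.40738538e-01,  9.70589990e-01,
        -8.25899226e-02],
       [ 0.00000000e+00,  0.00000000e+00,  0.00000000e+00,
         1.00000000e+00]])}
```

View pics/scene0.png

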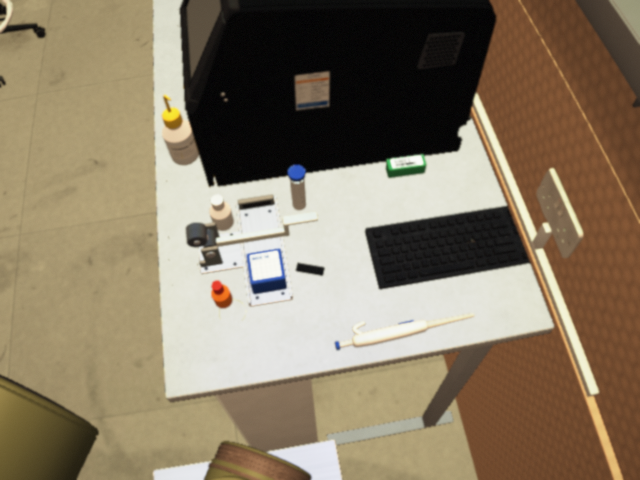

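View pics/side0.png

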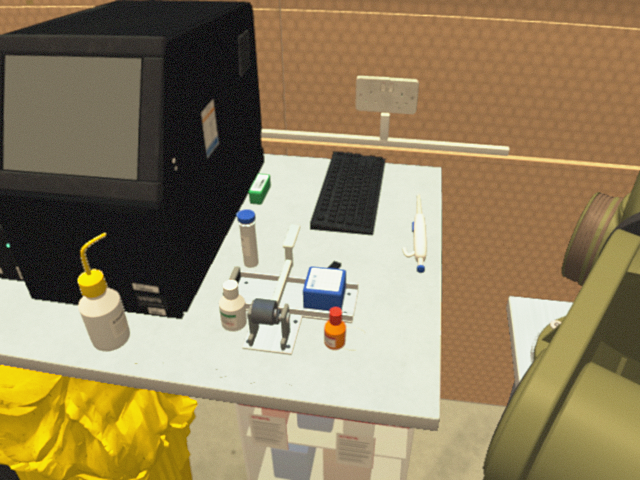

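The scene view shows the blue box at (267,268) in the lane, the post at (205,240) with the boom running to the paddle at (300,218), and the stop at (257,203). The tube is at (298,187), the stick at (310,268), the red bottle at (221,293) and the white bottle at (221,210). The side view shows the same things: box (325,287), paddle (291,240), hinge (268,315). I'll enlarge both for pixel picks.

```bash
cat > h.py <<'E'
import numpy as np, cv2
from scipy.spatial.transform import Rotation as R
from station import get_state, vision, workorder
def cam(n, s=None):
    c=vision.calibration(n)
    if n=="wrist":
        s=s or get_state(); T=np.eye(4); T[:3,:3]=R.from_euler('xyz',s['orientation']).as_matrix(); T[:3,3]=s['position']
        T=T@np.array(c['mount']); Rc,o=T[:3,:3],T[:3,3]
    else:
        Rm=cv2.Rodrigues(np.array(c['rvec']))[0]; Rc=Rm.T; o=-Rm.T@np.array(c['tvec'])
    return c,Rc,o
def ray(n,u,v,s=None):
    c,Rc,o=cam(n,s); p=cv2.undistortPoints(np.array([[[u,v]]],float),c['intrinsics'],np.array([c['k1'],0,0,0.]))[0,0]
    d=Rc@np.array([p[0],p[1],1]); return o,d/np.linalg.norm(d)
def onz(n,u,v,z,s=None):
    o,d=ray(n,u,v,s); return o+d*(z-o[2])/d[2]
def tri(r1,r2):
    A=np.stack([r1[1],-r2[1]],1); t=np.linalg.lstsq(A,r2[0]-r1[0],rcond=None)[0]
    a,b=r1[0]+t[0]*r1[1],r2[0]+t[1]*r2[1]; return (a+b)/2,np.linalg.norm(a-b)
def proj(n,P,s=None):
    c,Rc,o=cam(n,s); q=Rc.T@(np.asarray(P)-o); x,y=q[:2]/q[2]; f=1+c['k1']*(x*x+y*y)
    K=c['intrinsics']; return np.array([K[0,0]*x*f+K[0,2],K[1,1]*y*f+K[1,2]])
E
python3 - <<'E'
from h import *
for n,(x,y) in {"scene":(180,160),"side":(205,200)}.items():
    im=cv2.imread(f"pics/{n}0.png")[y:y+150,x:x+180]
    cv2.imwrite(f"pics/{n}0c.png",cv2.resize(im,None,fx=4,fy=4,interpolation=cv2.INTER_CUBIC))
for p in [(267,268),(257,203),(200,235),(317,217),(298,205),(310,268),(221,303)]: print(p,onz("scene",*p,0.03).round(3))
print(cam("scene")[2],cam("side")[2],cam("wrist")[2])
E
```

```text
(267, 268) [ 0.485 -0.089  0.03 ]
(257, 203) [ 0.639 -0.088  0.03 ]
(200, 235) [0.584 0.035 0.03 ]
(317, 217) [ 0.582 -0.204  0.03 ]
(298, 205) [ 0.619 -0.171  0.03 ]
(310, 268) [ 0.47  -0.171  0.03 ]
(221, 303) [0.427 0.007 0.03 ]
[-0.04501878 -0.11809913  1.03387068] [0.35073154 0.64545492 0.70200313] [0.17592199 0.52499989 0.38475382]
```

View pics/scene0c.png

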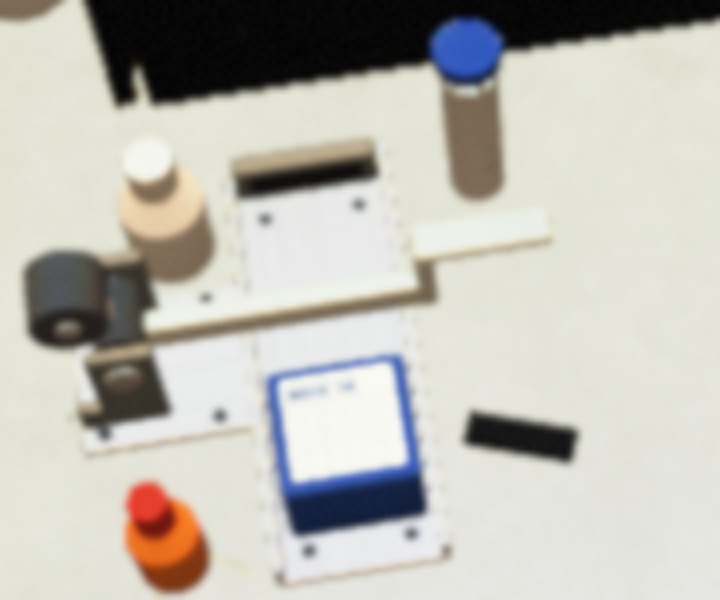

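View pics/side0c.png

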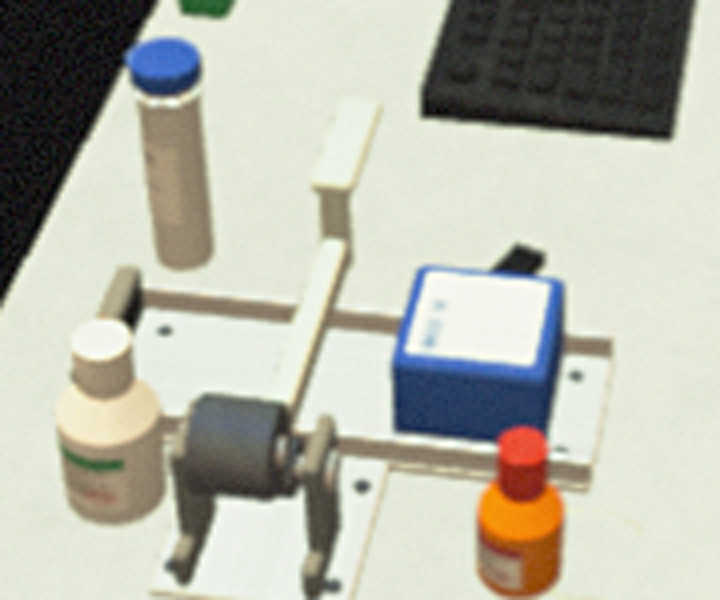

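```bash
python3 - <<'E'
from h import *
S=lambda u,v:ray("scene",180+u/4-.375,160+v/4-.375)
D=lambda u,v:ray("side",205+u/4-.375,200+v/4-.375)
P={"pad_free+x":((548,206),(348,97)),"pad_free-x":((551,238),(381,104)),"pad_in+x":((412,224),(313,184)),"pad_in-x":((416,258),(352,188)),
"box+x+y":((268,377),(394,363)),"box+x-y":((402,356),(425,267)),"box-x-y":((421,470),(563,282)),"box-x+y":((290,492),(558,378)),
"screw+x-y":((358,205),(165,331)),"screw-x-y":((411,534),(575,375)),"screw-x+y":((308,551),(561,450)),
"footscrew":((219,415),(362,486)),"tubecap":((466,48),(165,62)),"bufcap":((148,158),(102,338)),"redcap":((147,498),(522,445))}
for k,(a,b) in P.items():
    p,e=tri(S(*a),D(*b)); print(k,p.round(4),round(e,4))
E
```

```text
pad_free+x [ 0.5615 -0.201   0.0835] 0.0017
pad_free-x [ 0.5449 -0.1995  0.0818] 0.0006
pad_in+x [ 0.5636 -0.1345  0.0824] 0.0027
pad_in-x [ 0.545  -0.1338  0.0824] 0.0013
box+x+y [ 0.5106 -0.0546  0.0527] 0.0004
box+x-y [ 0.5097 -0.1197  0.0527] 0.0012
box-x-y [ 0.4475 -0.1198  0.0521] 0.0015
box-x+y [ 0.4433 -0.0571  0.0542] 0.007
screw+x-y [ 0.6316 -0.1098  0.0055] 0.0001
screw-x-y [ 0.439  -0.1104  0.0051] 0.001
screw-x+y [ 0.4384 -0.06    0.0067] 0.0011
footscrew [ 0.5199 -0.025   0.0067] 0.0002
tubecap [ 0.6407 -0.1746  0.1132] 0.0018
bufcap [ 0.6231 -0.012   0.0883] 0.0009
redcap [0.4463 0.0063 0.0729] 0.0004
```

The triangulated heights agree with the text: paddle 82 mm, box top 53 mm, floor screws 6 mm. The lane yaw is about 0, with its origin near (0.552, -0.086). I plan to push the paddle with closed fingers, tool pitched about 50° below horizontal and heading +x.

```bash
cat >> h.py <<'E'
def rot(yaw,a):  # tool heading yaw, pointing a deg below horizontal, tool x up/ahead
    a=np.radians(a); z=[np.cos(a),0,-np.sin(a)]; x=[np.sin(a),0,np.cos(a)]
    return R.from_euler('z',yaw).as_matrix()@np.stack([x,np.cross(z,x),z],1)
def rel(p,Rt,s=None):
    s=s or get_state(); R0=R.from_euler('xyz',s['orientation']).as_matrix()
    return (R0.T@(np.array(p)-s['position'])).round(4), R.from_matrix(R0.T@Rt).as_rotvec().round(4)
E
python3 - <<'E'
from h import *
print(rel([.40,-.18,.30],rot(0,90)))
E
```

```text
(array([-0.4385, -0.5385,  0.0027]), array([-4.0000e-04,  1.3000e-03,  2.6928e+00]))
```

arm_command(
  slide=[
    [-0.437,-0.538,0],
    [-0.437,-0.538,0],
    [-0.437,-0.538,0],
    [-0.437,-0.538,0],
    [-0.437,-0.538,0],
    [-0.437,-0.538,0],
    [-0.437,-0.538,0],
    [-0.437,-0.538,0],
    [-0.437,-0.538,0],
    [-0.437,-0.538,0],
    [-0.437,-0.538,0],
    [-0.437,-0.538,0],
  ],
  turn=[
    [0,0,2.693],
    [0,0,2.693],
    [0,0,2.693],
    [0,0,2.693],
    [0,0,2.693],
    [0,0,2.693],
    [0,0,2.693],
    [0,0,2.693],
    [0,0,2.693],
    [0,0,2.693],
    [0,0,2.693],
    [0,0,2.693],
  ],
  claw=[1,1,1,1,1,1,1,1,1,1,1,1],
)

```text
clock: 1.3
position: [0.3772, -0.0904, 0.3027]
orientation: [3.141, -0.0, 0.886]
contact_force: [1.0, 0.8, 0.4]
finger_gap: 0.023
grasp_force: 0.0
```

```bash
python3 - <<'E'
from h import *
s=get_state();print(s['clock'],s['joints'].round(3),s['position'],s['orientation'],s['finger_gap'])
print(rel([.40,-.18,.30],rot(0,90)))
E
```

```text
1.3 [-0.33  -0.072  1.935  0.     1.278  0.355] [ 0.37717759 -0.09041498  0.30272745] [ 3.14126293e+00 -2.19287685e-04  8.86209759e-01] 0.02282900674317171
(array([-0.055 ,  0.0743,  0.0027]), array([ 2.000e-04, -4.000e-04,  8.862e-01]))
```

arm_command(
  slide=[
    [-0.055,0.074,0],
    [-0.055,0.074,0],
    [-0.055,0.074,0],
    [-0.055,0.074,0],
    [-0.055,0.074,0],
    [-0.055,0.074,0],
    [-0.055,0.074,0],
    [-0.055,0.074,0],
  ],
  turn=[
    [0,0,0.893],
    [0,0,0.893],
    [0,0,0.893],
    [0,0,0.893],
    [0,0,0.893],
    [0,0,0.893],
    [0,0,0.893],
    [0,0,0.893],
  ],
  claw=[1,1,1,1,1,1,1,1],
)

```text
clock: 2.1
position: [0.4005, -0.1774, 0.3025]
orientation: [-3.141, 0.0, 0.004]
contact_force: [-0.9, 0.4, -0.1]
finger_gap: 0.003
grasp_force: 0.0
```

```bash
python3 - <<'E'
from h import *
s=get_state();print(s['clock'],s['joints'].round(3),s['position'],s['orientation'])
im=vision.read_camera("wrist");cv2.imwrite("pics/w1.png",im)
# tip 60mm short of paddle, then in
print(rel([.43,-.18,.25],rot(0,50)),rel([.45,-.18,.107],rot(0,50)))
E
```

```text
2.1 [-0.501  0.048  1.818 -0.     1.277  1.066] [ 0.40048243 -0.17741589  0.30253297] [-3.14146368e+00  2.49760265e-04  4.20882551e-03]
(array([0.0295, 0.0027, 0.0526]), array([-0.0014,  0.6983,  0.0037])) (array([0.0495, 0.0028, 0.1956]), array([-0.0014,  0.6983,  0.0037]))
```

View pics/w1.png

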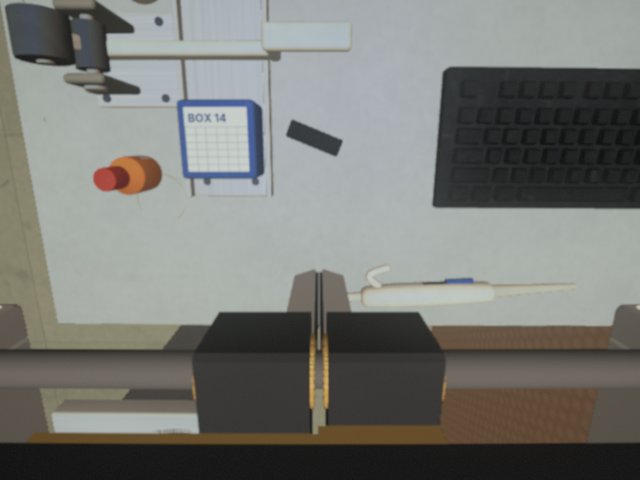

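The wrist view shows the paddle corners at (263,22), (351,22), (350,50), (264,50), the box top at (179,100)-(262,178), and the stick at (314,138). I'll use it to refine.

```bash
python3 - <<'E'
from h import *
s=get_state()
for k,u,v,z in [("pad",263.5,22,.086),("pad",351,22,.086),("pad",350.5,50,.086),("pad",264,51,.086),("box",179,100,.056),("box",256,100,.056),("box",256,178,.056),("box",183,178,.056),("screw",197,181,.006),("screw",254,180,.006),("lane end",191,195,.02),("lane end",270,195,.02),("stick",290,121,.008),("stick",340,155,.008)]:
    print(k,onz("wrist",u,v,z,s).round(4))
E
```

```text
pad [ 0.5628 -0.1364  0.086 ]
pad [ 0.563  -0.2015  0.086 ]
pad [ 0.5439 -0.2016  0.086 ]
pad [ 0.543  -0.1362  0.086 ]
box [ 0.5117 -0.0579  0.056 ]
box [ 0.5118 -0.124   0.056 ]
box [ 0.4457 -0.1217  0.056 ]
box [ 0.4455 -0.0559  0.056 ]
screw [ 0.4388 -0.0517  0.006 ]
screw [ 0.44  -0.111  0.006]
lane end [ 0.4259 -0.0492  0.02  ]
lane end [ 0.4262 -0.129   0.02  ]
stick [ 0.4984 -0.1493  0.008 ]
stick [ 0.4657 -0.1996  0.008 ]
```

arm_command(
  slide=[
    [0.02,0.002,0.03],
    [0.03,0.002,0.053],
    [0.03,0.002,0.053],
    [0.03,0.002,0.053],
    [0.03,0.002,0.053],
    [0.03,0.002,0.053],
  ],
  turn=[
    [0,0.14,0.004],
    [0,0.28,0.004],
    [0,0.42,0.004],
    [0,0.56,0.004],
    [0,0.698,0.004],
    [0,0.698,0.004],
  ],
  claw=[1,1,1,1,1,1],
)

```text
clock: 2.75
position: [0.4298, -0.1794, 0.2491]
orientation: [3.141, -0.702, -0.002]
contact_force: [0.4, -0.5, 0.7]
finger_gap: 0.003
grasp_force: 0.0
```

Paddle spans x 0.543-0.563 and y -0.136 to -0.2015, so the lane origin is about (0.553, -0.088) with yaw near 0. Next I go down in front of the paddle.

```bash
python3 - <<'E'
from h import *
for p in ([.445,-.179,.104],[.505,-.179,.104]): print(rel(p,rot(0,50)))
E
```

```text
(array([-0.082 , -0.0005,  0.1207]), array([ 0.002 , -0.0034, -0.0018]))
(array([-0.0362, -0.0007,  0.1594]), array([ 0.002 , -0.0034, -0.0018]))
```

arm_command(
  slide=[
    [-0.02,0,0.03],
    [-0.041,0,0.06],
    [-0.061,0,0.09],
    [-0.082,0,0.121],
    [-0.082,0,0.121],
    [-0.082,0,0.121],
  ],
  turn=[
    [0,0,0],
    [0,0,0],
    [0,0,0],
    [0,0,0],
    [0,0,0],
    [0,0,0],
  ],
  claw=[1,1,1,1,1,1],
)

```text
clock: 3.35
position: [0.4452, -0.179, 0.1029]
orientation: [-3.14, -0.696, -0.003]
contact_force: [-0.3, -0.4, 0.6]
finger_gap: 0.006
grasp_force: 0.0
```

```bash
python3 - <<'E'
from h import *
s=get_state();print(s['clock'],s['joints'].round(2),s['position'],s['orientation'],s['contact_force'])
print(rel([.505,-.179,.104],rot(0,50)))
im=vision.read_camera("side")[180:330,205:405]
cv2.imwrite("pics/s2.png",cv2.resize(im,None,fx=4,fy=4,interpolation=cv2.INTER_CUBIC))
E
```

```text
3.35 [-0.59  0.35  2.16  1.49  0.36 -0.39] [ 0.44516976 -0.17903819  0.10293356] [-3.14013676e+00 -6.95712975e-01 -2.66913047e-03] [-0.33100374 -0.40020277  0.61540895]
(array([ 0.0466, -0.0001,  0.0375]), array([ 0.0003,  0.0024, -0.002 ]))
```

View pics/s2.png

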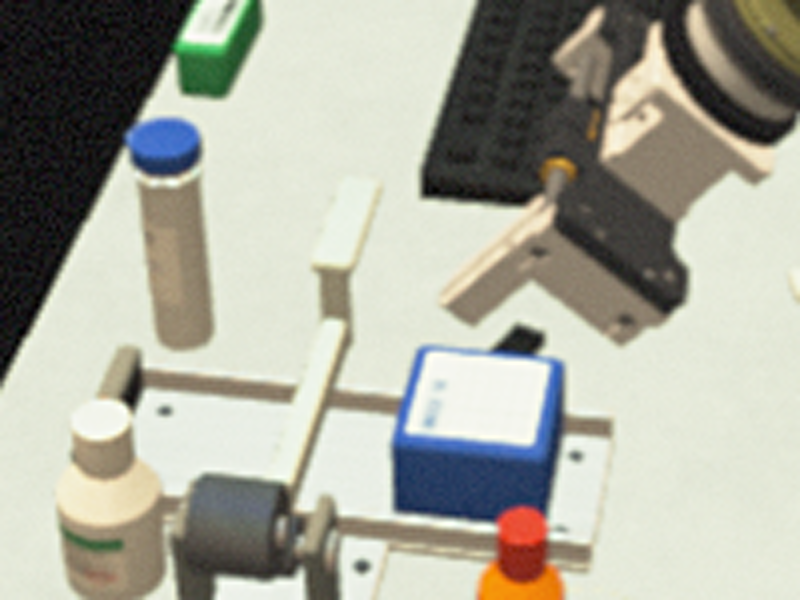

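The fingertips are at (460,300), short of the paddle's near edge at (350,265) and clear of the box and the stick. I move forward under the paddle.

arm_command(
  slide=[
    [0.015,0,0.012],
    [0.031,0,0.025],
    [0.0466,0,0.0375],
    [0.0466,0,0.0375],
    [0.0466,0,0.0375],
  ],
  turn=[
    [0,0,0],
    [0,0,0],
    [0,0,0],
    [0,0,0],
    [0,0,0],
  ],
  claw=[1,1,1,1,1],
)

```text
clock: 3.9
position: [0.5054, -0.1795, 0.1063]
orientation: [-3.142, -0.699, -0.003]
contact_force: [0.4, 0.7, -0.1]
finger_gap: 0.001
grasp_force: 0.0
```

```bash
python3 - <<'E'
from h import *
s=get_state();print(s['clock'],s['joints'].round(2),s['position'],s['orientation'],s['contact_force'])
im=vision.read_camera("side")[180:330,205:405]
cv2.imwrite("pics/s3.png",cv2.resize(im,None,fx=4,fy=4,interpolation=cv2.INTER_CUBIC))
R0=R.from_euler('xyz',s['orientation']).as_matrix()
for th in np.linspace(0.08,.96,12):
    c,q=np.cos(th),np.sin(th); d=np.array([0,.19-(.19*c-.023*q),.19*q+.023*c-.023]); print(th.round(2),d.round(3),(R0.T@d).round(3))
E
```

```text
3.9 [-0.51  0.42  2.02  1.37  0.33 -0.2 ] [ 0.50538072 -0.17952164  0.10625844] [-3.14150105e+00 -6.99104056e-01 -2.68540203e-03] [ 0.3602588   0.67602735 -0.12423709]
0.08 [0.    0.002 0.015] [ 0.01  -0.002 -0.012]
0.16 [0.    0.006 0.03 ] [ 0.019 -0.006 -0.023]
0.24 [0.    0.011 0.045] [ 0.029 -0.011 -0.034]
0.32 [0.    0.017 0.059] [ 0.038 -0.017 -0.045]
0.4 [0.    0.024 0.072] [ 0.046 -0.024 -0.055]
0.48 [0.    0.032 0.085] [ 0.055 -0.032 -0.065]
0.56 [0.    0.041 0.097] [ 0.063 -0.041 -0.075]
0.64 [0.    0.051 0.109] [ 0.07  -0.051 -0.083]
0.72 [0.    0.062 0.12 ] [ 0.077 -0.062 -0.092]
0.8 [0.    0.074 0.129] [ 0.083 -0.074 -0.099]
0.88 [0.    0.087 0.138] [ 0.089 -0.087 -0.106]
0.96 [0.    0.1   0.146] [ 0.094 -0.1   -0.112]
```

View pics/s3.png

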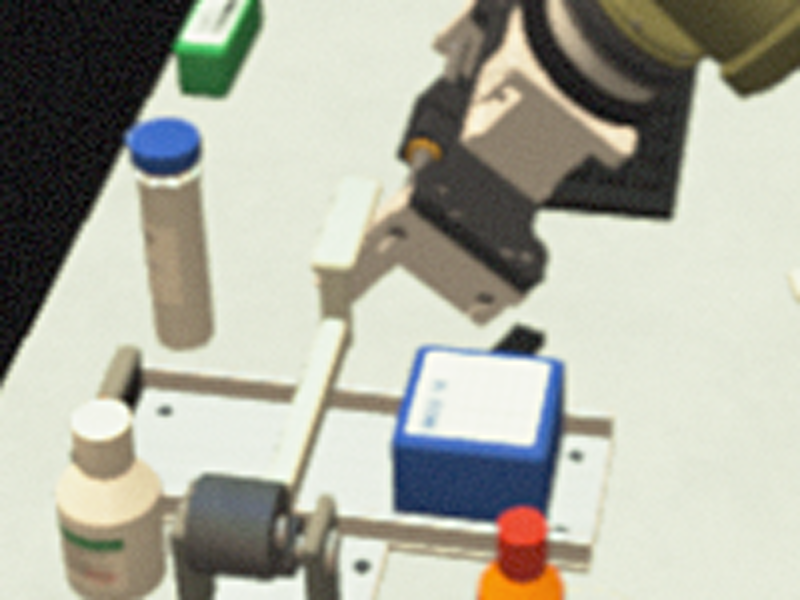

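The fingers now pass under the paddle at about (340,290) without contact. I raise it along the arc.

arm_command(
  slide=[
    [0.005,-0.001,-0.006],
    [0.01,-0.002,-0.012],
    [0.014,-0.004,-0.017],
    [0.019,-0.006,-0.023],
    [0.024,-0.008,-0.028],
    [0.029,-0.011,-0.034],
    [0.034,-0.014,-0.04],
    [0.038,-0.017,-0.045],
    [0.042,-0.02,-0.05],
    [0.046,-0.024,-0.055],
    [0.05,-0.028,-0.06],
    [0.055,-0.032,-0.065],
  ],
  turn=[
    [0,0,0],
    [0,0,0],
    [0,0,0],
    [0,0,0],
    [0,0,0],
    [0,0,0],
    [0,0,0],
    [0,0,0],
    [0,0,0],
    [0,0,0],
    [0,0,0],
    [0,0,0],
  ],
  claw=[1,1,1,1,1,1,1,1,1,1,1,1],
)

```text
clock: 5.15
position: [0.5052, -0.1476, 0.1913]
orientation: [-3.141, -0.698, -0.005]
contact_force: [-0.9, 1.0, -0.8]
finger_gap: 0.008
grasp_force: 0.6
```

```bash
python3 - <<'E'
from h import *
s=get_state();print(s['clock'],s['joints'].round(2),s['position'],s['orientation'],s['contact_force'])
im=vision.read_camera("side")[130:330,205:472]
cv2.imwrite("pics/s4.png",cv2.resize(im,None,fx=3,fy=3,interpolation=cv2.INTER_CUBIC))
E
```

```text
5.15 [-0.45  0.22  2.02  0.86  0.37  0.4 ] [ 0.50517316 -0.14764329  0.19126305] [-3.14051891 -0.69819733 -0.00453833] [-0.94295874  0.9585058  -0.7515184 ]
```

View pics/s4.png

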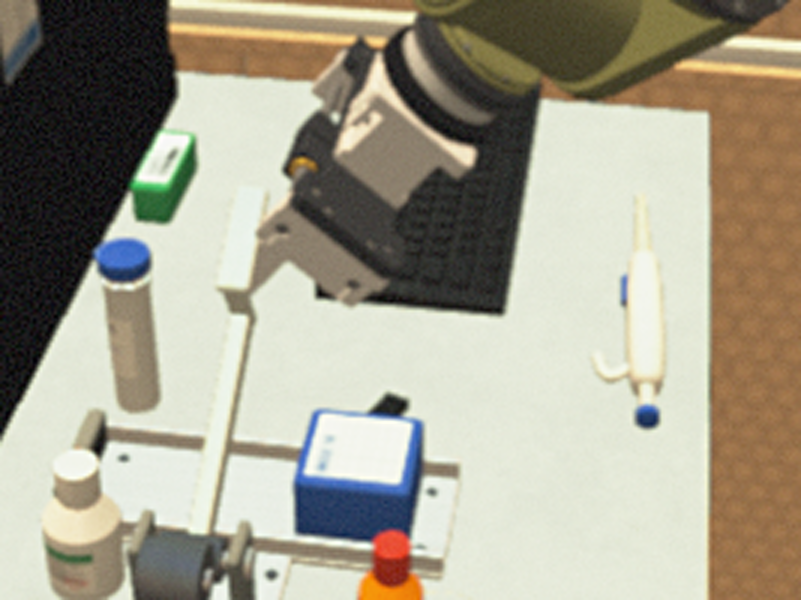

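The paddle is up about 0.5 rad on the fingers, with light forces. I continue along the arc past the balance point.

arm_command(
  slide=[
    [0.004,-0.004,-0.005],
    [0.008,-0.008,-0.01],
    [0.012,-0.013,-0.014],
    [0.015,-0.018,-0.018],
    [0.019,-0.023,-0.023],
    [0.022,-0.029,-0.027],
    [0.025,-0.035,-0.031],
    [0.028,-0.041,-0.034],
    [0.031,-0.047,-0.038],
    [0.034,-0.054,-0.041],
    [0.037,-0.06,-0.044],
    [0.039,-0.067,-0.047],
  ],
  turn=[
    [0,0,0],
    [0,0,0],
    [0,0,0],
    [0,0,0],
    [0,0,0],
    [0,0,0],
    [0,0,0],
    [0,0,0],
    [0,0,0],
    [0,0,0],
    [0,0,0],
    [0,0,0],
  ],
  claw=[1,1,1,1,1,1,1,1,1,1,1,1],
)

```text
clock: 6.4
position: [0.5079, -0.0835, 0.2574]
orientation: [3.135, -0.712, -0.005]
contact_force: [-0.8, -19.3, 27.7]
finger_gap: 0.009
grasp_force: 16.3
```

arm_command(
  slide=[
    [0,0,0],
    [0,0,0],
    [0,0,0],
    [0,0,0],
    [0,0,0],
    [0,0,0],
    [0,0,0],
    [0,0,0],
    [0,0,0],
    [0,0,0],
  ],
  turn=[
    [0,0,0],
    [0,0,0],
    [0,0,0],
    [0,0,0],
    [0,0,0],
    [0,0,0],
    [0,0,0],
    [0,0,0],
    [0,0,0],
    [0,0,0],
  ],
  claw=[1,1,1,1,1,1,1,1,1,1],
)

```text
clock: 7.4
position: [0.5079, -0.0836, 0.2573]
orientation: [3.135, -0.712, -0.004]
contact_force: [-0.1, -16.1, 25.8]
finger_gap: 0.006
grasp_force: 14.9
```

```bash
python3 - <<'E'
from h import *
s=get_state();print(s['clock'],s['joints'].round(2),s['position'],s['orientation'],s['contact_force'])
im=vision.read_camera("side")[130:330,205:472]
cv2.imwrite("pics/s5.png",cv2.resize(im,None,fx=3,fy=3,interpolation=cv2.INTER_CUBIC))
E
```

```text
7.4 [-0.3   0.07  2.01  0.48  0.41  0.9 ] [ 0.50790681 -0.08360224  0.25733377] [ 3.13498271 -0.71248082 -0.00430394] [ -0.05229807 -16.14246418  25.83682128]
```

View pics/s5.png

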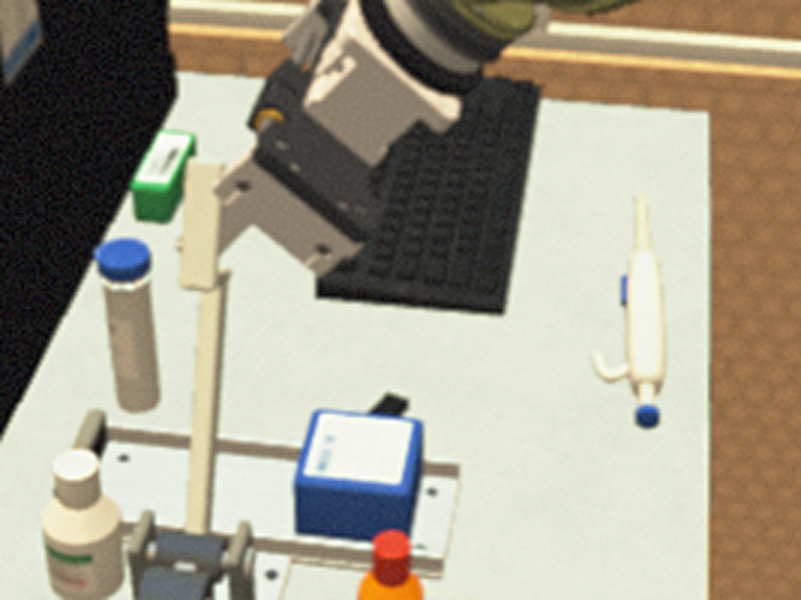

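The fingers jam radially against the boom's step: the force lies along the arm, about 30 N, with the gate at an estimated 0.9 rad. I back them outward along the arm direction.

arm_command(
  slide=[
    [0.002,0.003,-0.003],
    [0.005,0.006,-0.006],
    [0.008,0.01,-0.0095],
    [0.008,0.01,-0.0095],
    [0.008,0.01,-0.0095],
    [0.008,0.01,-0.0095],
  ],
  turn=[
    [0,0,0],
    [0,0,0],
    [0,0,0],
    [0,0,0],
    [0,0,0],
    [0,0,0],
  ],
  claw=[1,1,1,1,1,1],
)

```text
clock: 8.05
position: [0.5055, -0.0906, 0.2638]
orientation: [-3.14, -0.697, -0.005]
contact_force: [-0.5, 0.9, 1.0]
finger_gap: 0.01
grasp_force: 0.0
```

```bash
python3 - <<'E'
from h import *
s=get_state();print(s['clock'],s['joints'].round(2),s['position'],s['orientation'],s['contact_force'])
im=vision.read_camera("side")[130:330,205:472]
cv2.imwrite("pics/s6.png",cv2.resize(im,None,fx=3,fy=3,interpolation=cv2.INTER_CUBIC))
E
```

```text
8.05 [-0.32  0.07  2.    0.47  0.45  0.9 ] [ 0.50551275 -0.09063241  0.26382459] [-3.13953611 -0.6972676  -0.00500915] [-0.49723512  0.92918898  0.986455  ]
```

View pics/s6.png

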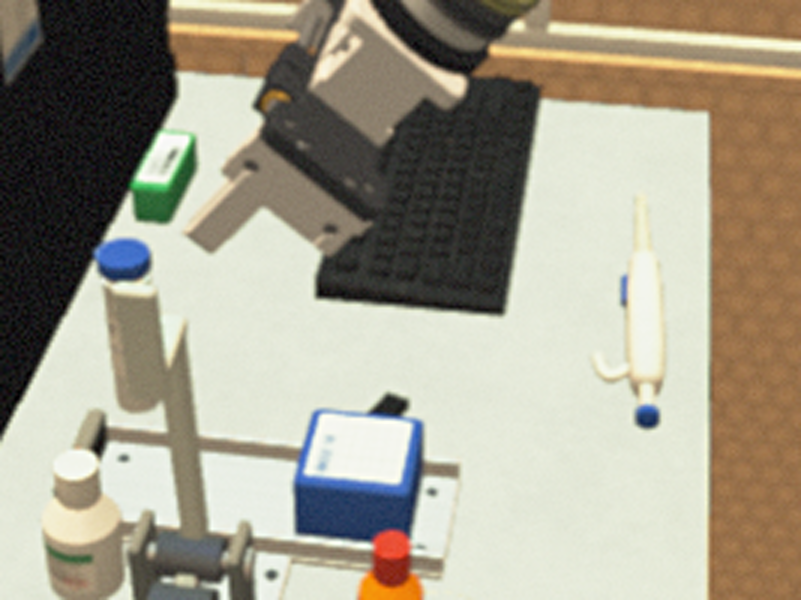

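The gate swung on and now stands upright beside the lane (boom about (180,430), paddle at (145,340)), with the fingers clear. Next I retreat to behind the box, tool pointing down, and check by image difference that the gate is at rest.

```bash
python3 - <<'E'
from h import *
im=vision.read_camera("side");cv2.imwrite("pics/s7.png",im)
print(rel([.41,-.097,.27],rot(0,90)))
E
```

```text
(array([-0.0693,  0.0067, -0.0661]), array([-2.000e-04, -6.974e-01, -4.000e-03]))
```

arm_command(
  slide=[
    [-0.023,0.002,-0.022],
    [-0.046,0.004,-0.044],
    [-0.069,0.0067,-0.066],
    [-0.069,0.0067,-0.066],
    [-0.069,0.0067,-0.066],
    [-0.069,0.0067,-0.066],
    [-0.069,0.0067,-0.066],
  ],
  turn=[
    [0,-0.14,-0.001],
    [0,-0.28,-0.002],
    [0,-0.42,-0.003],
    [0,-0.56,-0.004],
    [0,-0.697,-0.004],
    [0,-0.697,-0.004],
    [0,-0.697,-0.004],
  ],
  claw=[1,1,1,1,1,1,1],
)

```text
clock: 8.85
position: [0.4105, -0.0969, 0.2699]
orientation: [-3.141, -0.004, 0.001]
contact_force: [-0.5, 0.1, -0.5]
finger_gap: 0.007
grasp_force: 0.0
```

```bash
python3 - <<'E'
from h import *
s=get_state();print(s['clock'],s['joints'].round(2),s['position'],s['orientation'],s['contact_force'])
b=vision.read_camera("side"); a=vision.read_camera("side"); o=cv2.imread("pics/s7.png"); w=vision.read_camera("wrist"); sc=vision.read_camera("scene")
cv2.imwrite("pics/w8.png",w);cv2.imwrite("pics/sc8.png",sc);cv2.imwrite("pics/s8.png",a)
reg=np.s_[220:330,230:300]
for x,y in((o,a),(b,a)): print((cv2.absdiff(x,y)[reg].max(2)>40).sum())
# predicted upright boom/paddle against bright mask in the side view
L=np.array([.553,-.088,0])
for th in (0.,1.5,1.66):
    c,q=np.cos(th),np.sin(th)
    for r,h in((.11,-.012),(.185,.027)):
        p=L+[0,.1-(r*c-h*q),.055+r*q+h*c]; u=proj("side",p); print(th,r,u.round(1),a[int(u[1]),int(u[0])],cv2.imread("pics/side0.png")[int(u[1]),int(u[0])])
# wrist: box top near edge
hsv=cv2.cvtColor(w,cv2.COLOR_BGR2HSV); m=cv2.inRange(hsv,(105,120,40),(125,255,255)); n,l,st,ce=cv2.connectedComponentsWithStats(m)
for i in range(1,n):
    if st[i,4]>300: print(st[i],onz("wrist",st[i,0],st[i,1]+st[i,3],.056,s).round(4),onz("wrist",st[i,0]+st[i,2],st[i,1],.056,s).round(4))
print(rel([.41,-.097,.123],rot(0,90),s))
E
```

```text
8.85 [-0.32  0.04  1.9   0.    1.19  1.25] [ 0.41054228 -0.09688403  0.26985407] [-3.14097547e+00 -3.79116313e-03  5.69720050e-04] [-0.52532501  0.09000121 -0.49249271]
0
0
0.0 0.11 [284.6 275.6] [232 241 235] [231 244 238]
0.0 0.185 [292.6 233.3] [218 234 230] [229 242 235]
1.5 0.11 [267.7 253.6] [109 131 134] [215 231 227]
1.5 0.185 [258.1 225. ] [217 232 227] [217 233 228]
1.66 0.11 [264.7 259.9] [105 128 138] [215 231 228]
1.66 0.185 [252.7 240.2] [102 121 133] [106 129 144]
[ 265  110   84   83 1393] [ 0.447  -0.0536  0.056 ] [ 0.5115 -0.121   0.056 ]
(array([-0.0011,  0.0002,  0.1469]), array([-0.0006, -0.0038,  0.0006]))
```

The gate is at rest and its paddle is at (253,243), matching 1.66 rad; the box is unmoved. I descend behind it.

arm_command(
  slide=[
    [-0.001,0,0.04],
    [-0.001,0,0.08],
    [-0.001,0,0.12],
    [-0.001,0,0.147],
    [-0.001,0,0.147],
    [-0.001,0,0.147],
  ],
  turn=[
    [0,-0.003,0],
    [0,-0.003,0],
    [0,-0.003,0],
    [0,-0.003,0],
    [0,-0.003,0],
    [0,-0.003,0],
  ],
  claw=[1,1,1,1,1,1],
)

```text
clock: 9.65
position: [0.4097, -0.0972, 0.1242]
orientation: [3.142, 0.001, -0.0]
contact_force: [-0.1, -0.5, 0.3]
finger_gap: 0.004
grasp_force: 0.0
```

```bash
python3 - <<'E'
from h import *
s=get_state();print(s['clock'],s['joints'].round(2),s['position'],s['orientation'],s['contact_force'])
tip=s['position']+R.from_euler('xyz',s['orientation']).as_matrix()[:,2]*.097; print(tip)
# tip path: lead point x, tilt angle
for xt,a in [(.430,90),(.44,90),(.45,90),(.46,90),(.47,90),(.48,83),(.489,76),(.498,69),(.507,62),(.516,56),(.523,50),(.53,50)]:
    M=rot(0,a); p=np.array([xt,-.097,.026])-M[:,2]*.097; print(xt,*rel(p,M,s))
E
```

```text
9.65 [-0.32  0.28  2.03 -0.    0.83  1.25] [ 0.40971286 -0.09723958  0.12420916] [ 3.14159188e+00  1.33880371e-03 -4.35436380e-04] [-0.06018795 -0.54067722  0.31139248]
[ 0.409583   -0.0972396   0.02720925]
0.43 [ 0.0203 -0.0002  0.0012] [ 0.      0.0013 -0.0004]
0.44 [ 0.0303 -0.0003  0.0012] [ 0.      0.0013 -0.0004]
0.45 [ 0.0403 -0.0003  0.0012] [ 0.      0.0013 -0.0004]
0.46 [ 0.0503 -0.0003  0.0011] [ 0.      0.0013 -0.0004]
0.47 [ 0.0603 -0.0003  0.0011] [ 0.      0.0013 -0.0004]
0.48 [ 0.0585 -0.0003  0.0019] [ 0.      0.1235 -0.0004]
0.489 [ 0.0558 -0.0003  0.004 ] [ 1.000e-04  2.457e-01 -4.000e-04]
0.498 [ 0.0535 -0.0003  0.0076] [ 1.000e-04  3.679e-01 -4.000e-04]
0.507 [ 0.0518 -0.0003  0.0125] [ 1.0e-04  4.9e-01 -4.0e-04]
0.516 [ 0.0521 -0.0003  0.0177] [ 1.000e-04  5.948e-01 -4.000e-04]
0.523 [ 0.051  -0.0003  0.0238] [ 2.000e-04  6.995e-01 -4.000e-04]
0.53 [ 0.058  -0.0003  0.0238] [ 2.000e-04  6.995e-01 -4.000e-04]
```

arm_command(
  slide=[
    [0.015,0,0.001],
    [0.025,0,0.001],
    [0.032,0,0.001],
    [0.039,0,0.001],
    [0.046,0,0.001],
    [0.053,0,0.001],
    [0.0605,0,0.001],
    [0.0585,0,0.002],
    [0.056,0,0.004],
    [0.0535,0,0.0075],
    [0.052,0,0.0125],
    [0.052,0,0.018],
  ],
  turn=[
    [0,0,0],
    [0,0,0],
    [0,0,0],
    [0,0,0],
    [0,0,0],
    [0,0,0],
    [0,0,0],
    [0,0.123,0],
    [0,0.246,0],
    [0,0.368,0],
    [0,0.49,0],
    [0,0.595,0],
  ],
  claw=[1,1,1,1,1,1,1,1,1,1,1,1],
)

```text
clock: 10.85
position: [0.463, -0.0937, 0.1093]
orientation: [-3.122, -0.52, 0.003]
contact_force: [-0.6, -0.5, -0.0]
finger_gap: 0.004
grasp_force: 0.1
```

```bash
python3 - <<'E'
from h import *
s=get_state();print(s['clock'],s['joints'].round(2),s['position'],s['orientation'],s['contact_force'])
tip=s['position']+R.from_euler('xyz',s['orientation']).as_matrix()[:,2]*.097; print(tip)
sc=vision.read_camera("scene"); cv2.imwrite("pics/sc9.png",sc); sd=vision.read_camera("side"); cv2.imwrite("pics/sd9.png",sd)
for n,im in(("scene",sc),("side",sd)):
    hsv=cv2.cvtColor(im,cv2.COLOR_BGR2HSV); m=cv2.inRange(hsv,(100,120,40),(130,255,255)); m=cv2.morphologyEx(m,cv2.MORPH_CLOSE,np.ones((5,5)));k,l,st,ce=cv2.connectedComponentsWithStats(m)
    for i in range(1,k):
        if st[i,4]>150: print(n,st[i],ce[i].round(1))
for xt,a in [(.523,50),(.53,50),(.538,50),(.545,50),(.55,50),(.555,50),(.56,50),(.564,50),(.568,50)]:
    M=rot(0,a); p=np.array([xt,-.097,.025])-M[:,2]*.097; print(xt,*rel(p,M,s))
E
```

```text
10.85 [-0.35  0.3   2.13  0.72  0.29  0.57] [ 0.46299266 -0.09368954  0.10933353] [-3.12244253e+00 -5.19757031e-01  2.76491046e-03] [-0.63868566 -0.47226283 -0.03702997]
[ 0.51115542 -0.09169892  0.0251588 ]
scene [287 164  20  16 244] [296.  171.3]
side [236 210  18  13 182] [245.5 216. ]
side [273 268  31  38 514] [289.4 292.7]
0.523 [-0.007   0.0034  0.0075] [-0.0207  0.1784  0.0006]
0.53 [-0.0009  0.0035  0.0109] [-0.0207  0.1784  0.0006]
0.538 [0.006  0.0036 0.0149] [-0.0207  0.1784  0.0006]
0.545 [0.0121 0.0037 0.0184] [-0.0207  0.1784  0.0006]
0.55 [0.0164 0.0038 0.0209] [-0.0207  0.1784  0.0006]
0.555 [0.0208 0.0038 0.0234] [-0.0207  0.1784  0.0006]
0.56 [0.0251 0.0039 0.0258] [-0.0207  0.1784  0.0006]
0.564 [0.0286 0.004  0.0278] [-0.0207  0.1784  0.0006]
0.568 [0.032  0.004  0.0298] [-0.0207  0.1784  0.0006]
```

arm_command(
  slide=[
    [-0.003,0.003,0.006],
    [-0.001,0.0035,0.011],
    [0.003,0.0035,0.013],
    [0.006,0.0035,0.015],
    [0.009,0.0035,0.0166],
    [0.012,0.0035,0.0184],
    [0.0164,0.004,0.021],
    [0.0208,0.004,0.0234],
    [0.0251,0.004,0.0258],
  ],
  turn=[
    [-0.02,0.09,0],
    [-0.02,0.178,0],
    [-0.02,0.178,0],
    [-0.02,0.178,0],
    [-0.02,0.178,0],
    [-0.02,0.178,0],
    [-0.02,0.178,0],
    [-0.02,0.178,0],
    [-0.02,0.178,0],
  ],
  claw=[1,1,1,1,1,1,1,1,1],
)

```text
clock: 11.85
position: [0.4987, -0.0967, 0.0998]
orientation: [-3.139, -0.696, 0.001]
contact_force: [0.3, 0.5, -0.4]
finger_gap: 0.008
grasp_force: 0.1
```

```bash
cat > look.py <<'E'
from h import *
s=get_state();print(s['clock'],s['joints'].round(2),s['position'],s['orientation'],s['contact_force'])
tip=s['position']+R.from_euler('xyz',s['orientation']).as_matrix()[:,2]*.097; print(tip)
sd=vision.read_camera("side"); sc=vision.read_camera("scene"); cv2.imwrite(f"pics/sd_{s['clock']:.1f}.png",sd); cv2.imwrite(f"pics/sc_{s['clock']:.1f}.png",sc)
hsv=cv2.cvtColor(sd,cv2.COLOR_BGR2HSV); m=cv2.inRange(hsv,(100,120,40),(130,255,255)); m=cv2.morphologyEx(m,cv2.MORPH_CLOSE,np.ones((5,5)));k,l,st,ce=cv2.connectedComponentsWithStats(m)
for i in range(1,k):
    if st[i,4]>150: print(st[i],ce[i].round(1))
for cx in (.40+.079,.553+.05,.553+.056):  # expected left/right extents of the box sides for centre x
    P=np.array([proj("side",[cx+i,-.089+j,z]) for i in(-.034,.034) for j in (-.034,.034) for z in (.006,.056)]); print(cx,P.min(0).round(1),P.max(0).round(1))
E
python3 look.py; python3 - <<'E'
from h import *
for xt in (.564,.568,.571):
    M=rot(0,50); p=np.array([xt,-.097,.025])-M[:,2]*.097; print(xt,*rel(p,M))
E
```

```text
11.85 [-0.34  0.39  2.11  1.65  0.22 -0.34] [ 0.49866002 -0.09673398  0.09980758] [-3.13946459e+00 -6.95523971e-01  1.18627129e-03] [ 0.33638453  0.47440929 -0.38528663]
[ 0.56081601 -0.09645383  0.0253391 ]
[236 210  19  13 183] [245.5 216. ]
[239 283  24  19 368] [251.2 291.1]
0.47900000000000004 [301.6 263.4] [346.7 314.2]
0.6030000000000001 [231.6 256.6] [280.2 306.2]
0.6090000000000001 [228.3 256.2] [277.1 305.9]
0.564 [0.002  0.0003 0.0023] [-0.0027  0.0023  0.0011]
0.568 [0.005  0.0003 0.0048] [-0.0027  0.0023  0.0011]
0.571 [0.0073 0.0003 0.0068] [-0.0027  0.0023  0.0011]
```

arm_command(
  slide=[
    [0.001,0,0.001],
    [0.002,0,0.0023],
    [0.0035,0,0.0035],
    [0.005,0,0.0048],
    [0.005,0,0.0048],
  ],
  turn=[
    [0,0,0],
    [0,0,0],
    [0,0,0],
    [0,0,0],
    [0,0,0],
  ],
  claw=[1,1,1,1,1],
)

```text
clock: 12.45
position: [0.5046, -0.0967, 0.0989]
orientation: [-3.14, -0.695, 0.001]
contact_force: [-9.2, 0.6, 6.4]
finger_gap: 0.003
grasp_force: 4.3
```

```bash
python3 look.py|head -4
```

```text
12.45 [-0.33  0.4   2.09  1.63  0.21 -0.32] [ 0.50463179 -0.09665372  0.09887764] [-3.13966432e+00 -6.94668910e-01  1.00001514e-03] [-9.22861442  0.60276112  6.35751296]
[ 0.56672417 -0.09640458  0.02435601]
[236 210  19  13 184] [245.6 216. ]
[239 283  24  19 367] [251.2 290.9]
```

The force rose to 9 N along the lane with the box centre estimated at lane x about 54-56 mm, so it is against the stop. I back off, raise, and then measure.

arm_command(
  slide=[
    [-0.008,0,-0.006],
    [-0.023,0,-0.019],
    [-0.038,0,-0.032],
    [-0.038,0,-0.032],
    [-0.012,0,-0.063],
    [0.014,0,-0.094],
    [0.04,0,-0.124],
    [0.04,0,-0.124],
    [0.04,0,-0.124],
  ],
  turn=[
    [0,0,0],
    [0,0,0],
    [0,0,0],
    [0,0,0],
    [0,0,0],
    [0,0,0],
    [0,0,0],
    [0,0,0],
    [0,0,0],
  ],
  claw=[1,1,1,1,1,1,1,1,1],
)

```text
clock: 13.45
position: [0.4573, -0.0969, 0.2178]
orientation: [-3.138, -0.696, 0.001]
contact_force: [0.2, 0.4, -0.4]
finger_gap: 0.005
grasp_force: 0.0
```

```bash
python3 look.py|head -4; python3 - <<'E'
from h import *
s=get_state(); w=vision.read_camera("wrist"); cv2.imwrite("pics/w10.png",w); sc=vision.read_camera("scene"); cv2.imwrite("pics/sc10.png",sc)
for n,im in(("wrist",w),("scene",sc)):
    hsv=cv2.cvtColor(im,cv2.COLOR_BGR2HSV); m=cv2.inRange(hsv,(100,100,30),(130,255,255)); m=cv2.morphologyEx(m,cv2.MORPH_CLOSE,np.ones((5,5)));cs,_=cv2.findContours(m,cv2.RETR_EXTERNAL,2)
    for c in cs:
        if cv2.contourArea(c)>100:
            print(n,cv2.boundingRect(c)); ap=cv2.approxPolyDP(cv2.convexHull(c),3,True)[:,0]
            for q in ap: print("  ",q,onz(n,*map(float,q),.056,s).round(4))
E
```

```text
13.45 [-0.38  0.04  2.15  0.71  0.37  0.6 ] [ 0.45727958 -0.09689332  0.21778438] [-3.13848487e+00 -6.96203295e-01  1.09893100e-03] [ 0.21145753  0.37673366 -0.41506342]
[ 0.5194859  -0.09652351  0.14335833]
[236 210  19  13 184] [245.5 216. ]
[239 283  24  19 368] [251.2 290.9]
wrist (267, 194, 82, 74)
   [337 194] [ 0.6393 -0.1139  0.056 ]
   [348 258] [ 0.5768 -0.1218  0.056 ]
   [272 267] [ 0.5686 -0.0599  0.056 ]
   [267 202] [ 0.6307 -0.0517  0.056 ]
wrist (399, 130, 48, 43)
   [438 135] [ 0.709  -0.2147  0.056 ]
   [446 156] [ 0.6829 -0.2186  0.056 ]
   [436 167] [ 0.6699 -0.2072  0.056 ]
   [423 172] [ 0.664  -0.1943  0.056 ]
   [404 164] [ 0.6732 -0.1776  0.056 ]
   [399 151] [ 0.6888 -0.1744  0.056 ]
   [407 133] [ 0.7114 -0.1844  0.056 ]
   [428 130] [ 0.7155 -0.2057  0.056 ]
scene (286, 163, 21, 18)
   [298 163] [ 0.7061 -0.1856  0.056 ]
   [306 171] [ 0.6823 -0.1988  0.056 ]
   [295 180] [ 0.6637 -0.1727  0.056 ]
   [286 170] [ 0.6927 -0.1581  0.056 ]
```

The box sits skewed about 7° in the lane, centre lane x about 51 mm, because I pushed off-centre. I'll square it with half-open fingers pushing both sides of its rear face.

```bash
python3 - <<'E'
from h import *
for p in ([.489,-.090,.17],[.489,-.090,.100]): print(rel(p,rot(0,50)))
E
```

```text
(array([-0.006 , -0.0063,  0.0565]), array([-0.0054, -0.0006,  0.0019]))
(array([-0.0511, -0.0061,  0.1101]), array([-0.0054, -0.0006,  0.0019]))
```

arm_command(
  slide=[
    [-0.003,-0.003,0.028],
    [-0.006,-0.0065,0.0565],
    [-0.017,-0.0065,0.07],
    [-0.028,-0.0065,0.083],
    [-0.039,-0.0065,0.096],
    [-0.051,-0.0065,0.11],
    [-0.051,-0.0065,0.11],
    [-0.051,-0.0065,0.11],
  ],
  turn=[
    [0,0,0],
    [-0.005,0,0.002],
    [-0.005,0,0.002],
    [-0.005,0,0.002],
    [-0.005,0,0.002],
    [-0.005,0,0.002],
    [-0.005,0,0.002],
    [-0.005,0,0.002],
  ],
  claw=[0.2,0.2,0.2,0.2,0.2,0.2,0.2,0.2],
)

```text
clock: 14.45
position: [0.4879, -0.0894, 0.0986]
orientation: [-3.139, -0.694, -0.002]
contact_force: [0.2, -0.5, 0.1]
finger_gap: 0.395
grasp_force: 0.0
```

```bash
python3 look.py|head -3; python3 - <<'E'
from h import *
print(get_state()['finger_gap'])
for x in (.50,.503,.506): print(rel([x,-.09,.1],rot(0,50)))
E
```

```text
14.45 [-0.33  0.37  2.14  1.73  0.21 -0.41] [ 0.48785924 -0.08944181  0.09864569] [-3.13943960e+00 -6.94193362e-01 -1.88605379e-03] [ 0.23466926 -0.50885224  0.09829827]
[ 0.54991665 -0.08935001  0.02409457]
[236 210  18  13 189] [245.2 215.8]
0.39680704172246556
(array([0.009 , 0.0004, 0.0074]), array([-0.0004,  0.0014, -0.0007]))
(array([0.0113, 0.0004, 0.0093]), array([-0.0004,  0.0014, -0.0007]))
(array([0.0136, 0.0004, 0.0113]), array([-0.0004,  0.0014, -0.0007]))
```

arm_command(
  slide=[
    [0.0045,0,0.0035],
    [0.009,0,0.0074],
    [0.0102,0,0.0084],
    [0.0113,0,0.0094],
    [0.0125,0,0.0104],
    [0.0136,0,0.0114],
    [0.0136,0,0.0114],
  ],
  turn=[
    [0,0,0],
    [0,0,0],
    [0,0,0],
    [0,0,0],
    [0,0,0],
    [0,0,0],
    [0,0,0],
  ],
  claw=[0.2,0.2,0.2,0.2,0.2,0.2,0.2],
)

```text
clock: 15.25
position: [0.5055, -0.0889, 0.0993]
orientation: [-3.139, -0.696, -0.0]
contact_force: [-10.3, 4.3, 6.5]
finger_gap: 0.396
grasp_force: 5.6
```

```bash
python3 look.py|head -2; cat > w.py <<'E'
from h import *
s=get_state(); w=vision.read_camera("wrist"); cv2.imwrite(f"pics/w_{s['clock']:.1f}.png",w)
hsv=cv2.cvtColor(w,cv2.COLOR_BGR2HSV); m=cv2.inRange(hsv,(100,100,30),(130,255,255)); m=cv2.morphologyEx(m,cv2.MORPH_CLOSE,np.ones((5,5)));cs,_=cv2.findContours(m,cv2.RETR_EXTERNAL,2)
for c in cs:
    if cv2.contourArea(c)>100:
        print(cv2.boundingRect(c)); ap=cv2.approxPolyDP(cv2.convexHull(c),3,True)[:,0]
        if len(ap)<7:
            for q in ap: print("  ",q,onz("wrist",*map(float,q),.056,s).round(4))
E
python3 w.py
```

```text
15.25 [-0.31  0.4   2.09  1.66  0.2  -0.34] [ 0.50550005 -0.08888991  0.09929802] [-3.13944868e+00 -6.96040267e-01 -1.60899566e-05] [-10.33973117   4.29831232   6.54337732]
[ 0.56769476 -0.08868294  0.02486164]
(243, 139, 141, 118)
   [368 141] [ 0.639  -0.1158  0.056 ]
   [383 241] [ 0.5793 -0.1192  0.056 ]
   [380 248] [ 0.5757 -0.1176  0.056 ]
   [253 256] [ 0.5716 -0.0594  0.056 ]
   [244 253] [ 0.5731 -0.0552  0.056 ]
   [249 144] [ 0.6369 -0.0519  0.056 ]
(485, 3, 103, 81)
```

The skew is down to a few degrees. I back off and measure from the same height as before.

arm_command(
  slide=[
    [-0.007,0,-0.006],
    [-0.0136,0,-0.0114],
    [-0.0136,0,-0.0114],
    [0.012,0,-0.042],
    [0.038,0,-0.073],
    [0.038,0,-0.073],
    [0.038,0,-0.073],
  ],
  turn=[
    [0,0,0],
    [0,0,0],
    [0,0,0],
    [0,0,0],
    [0,0,0],
    [0,0,0],
    [0,0,0],
  ],
  claw=[0.2,0.2,0.2,0.2,0.2,0.2,0.2],
)

```text
clock: 16.1
position: [0.4888, -0.0898, 0.1803]
orientation: [-3.141, -0.697, -0.001]
contact_force: [0.2, 0.9, -0.0]
finger_gap: 0.4
grasp_force: 0.0
```

```bash
python3 look.py|head -2; python3 w.py; python3 - <<'E'
from h import *
# gate still upright? side-view comparison with s8
import glob
f=sorted(glob.glob("pics/sd_*.png"),key=lambda x:float(x[8:-4]))[-1]
a,b=cv2.imread(f),cv2.imread("pics/s8.png"); print(f,[a[int(v),int(u)].tolist()+b[int(v),int(u)].tolist() for u,v in((264.7,259.9),(252.7,240.2),(267.7,253.6))])
E
```

```text
16.1 [-0.33  0.18  2.11  0.86  0.28  0.47] [ 0.48880115 -0.08982128  0.18030579] [-3.14098160e+00 -6.97346346e-01 -1.16350162e-03] [ 0.18499277  0.90605039 -0.02095568]
[ 0.55109318 -0.08983449  0.10595055]
(266, 199, 94, 83)
   [351 200] [ 0.6391 -0.1156  0.056 ]
   [359 266] [ 0.5848 -0.119   0.056 ]
   [353 278] [ 0.576  -0.1144  0.056 ]
   [284 281] [ 0.5738 -0.0672  0.056 ]
   [266 270] [ 0.5818 -0.0544  0.056 ]
   [268 202] [ 0.6373 -0.0523  0.056 ]
(426, 119, 60, 57)
pics/sd_16.1.png [[102, 126, 135, 105, 128, 138], [104, 127, 137, 102, 121, 133], [110, 131, 137, 109, 131, 134]]
```

Near square now, lane x about 53 mm, with the gate upright. One more gentle push, left of centre with closed fingers, should remove any remaining skew.

```bash
python3 - <<'E'
from h import *
for p in ([.489,-.074,.100],[.5,-.074,.100],[.507,-.074,.1]): print(rel(p,rot(0,50)))
E
```

```text
(array([-0.0518, -0.0156,  0.0614]), array([-0.0005, -0.0021,  0.0002]))
(array([-0.0434, -0.0156,  0.0685]), array([-0.0005, -0.0021,  0.0002]))
(array([-0.0381, -0.0156,  0.073 ]), array([-0.0005, -0.0021,  0.0002]))
```

arm_command(
  slide=[
    [0,-0.0156,0],
    [-0.017,-0.0156,0.02],
    [-0.035,-0.0156,0.041],
    [-0.0515,-0.0156,0.061],
    [-0.0515,-0.0156,0.061],
    [-0.0515,-0.0156,0.061],
    [-0.0465,-0.0156,0.0655],
    [-0.0435,-0.0156,0.0685],
    [-0.042,-0.0156,0.0698],
    [-0.0405,-0.0156,0.071],
    [-0.039,-0.0156,0.072],
    [-0.039,-0.0156,0.072],
  ],
  turn=[
    [0,0,0],
    [0,0,0],
    [0,0,0],
    [0,0,0],
    [0,0,0],
    [0,0,0],
    [0,0,0],
    [0,0,0],
    [0,0,0],
    [0,0,0],
    [0,0,0],
    [0,0,0],
  ],
  claw=[1,1,1,1,1,1,1,1,1,1,1,1],
)

```text
clock: 17.45
position: [0.5046, -0.0737, 0.0991]
orientation: [-3.14, -0.697, -0.001]
contact_force: [-0.7, 0.2, 0.1]
finger_gap: 0.007
grasp_force: 0.5
```

```bash
python3 look.py|head -2; python3 w.py
```

```text
17.45 [-0.28  0.39  2.1   1.74  0.18 -0.38] [ 0.50464849 -0.07368187  0.09906902] [-3.13980299e+00 -6.97271297e-01 -5.79998801e-04] [-0.69215911  0.17033365  0.08464707]
[ 0.56693492 -0.0735444   0.02470921]
(274, 137, 140, 117)
   [396 140] [ 0.6388 -0.1159  0.056 ]
   [412 246] [ 0.5757 -0.1173  0.056 ]
   [276 252] [ 0.5727 -0.0548  0.056 ]
   [277 142] [ 0.6374 -0.0519  0.056 ]
   [382 137] [ 0.6408 -0.1085  0.056 ]
(520, 3, 106, 79)
```

arm_command(
  slide=[
    [0.0008,0,0.0006],
    [0.0015,0,0.0013],
    [0.0023,0,0.0019],
    [0.0023,0,0.0019],
  ],
  turn=[
    [0,0,0],
    [0,0,0],
    [0,0,0],
    [0,0,0],
  ],
  claw=[1,1,1,1],
)

```text
clock: 18.0
position: [0.5066, -0.0733, 0.0986]
orientation: [-3.139, -0.696, -0.001]
contact_force: [-21.1, 3.8, 15.1]
finger_gap: 0.005
grasp_force: 10.3
```

```bash
python3 look.py|head -2; python3 w.py
```

```text
18.0 [-0.28  0.39  2.1   1.72  0.18 -0.37] [ 0.50655024 -0.07334136  0.09861102] [-3.13921169e+00 -6.95719439e-01 -6.01739205e-04] [-21.13487581   3.76596619  15.13567571]
[ 0.56872116 -0.07314781  0.02415473]
(273, 139, 142, 117)
   [397 141] [ 0.6395 -0.1157  0.056 ]
   [414 239] [ 0.581  -0.1181  0.056 ]
   [412 250] [ 0.5754 -0.1165  0.056 ]
   [276 255] [ 0.5729 -0.0545  0.056 ]
   [273 243] [ 0.5789 -0.0528  0.056 ]
   [278 143] [ 0.6381 -0.0521  0.056 ]
(523, 4, 108, 81)
```

There is a stiff stop at 21 N with the rear face at x about 0.575, so the box is square against the end stop. I withdraw.

arm_command(
  slide=[
    [-0.004,0,-0.003],
    [-0.014,0,-0.012],
    [-0.018,0,-0.015],
    [-0.018,0,-0.015],
    [0.008,0.012,-0.046],
    [0.034,0.016,-0.077],
    [0.034,0.016,-0.1],
    [0.034,0.016,-0.1],
    [0.034,0.016,-0.1],
    [0.034,0.016,-0.1],
  ],
  turn=[
    [0,0,0],
    [0,0,0],
    [0,0,0],
    [0,0,0],
    [0,0,0],
    [0,0,0],
    [0,0,0],
    [0,0,0],
    [0,0,0],
    [0,0,0],
  ],
  claw=[1,1,1,1,1,1,1,1,1,1],
)

```text
clock: 19.15
position: [0.4701, -0.0906, 0.1998]
orientation: [3.141, -0.701, 0.0]
contact_force: [0.7, 1.1, -0.1]
finger_gap: 0.008
grasp_force: 0.0
```

```bash
python3 look.py|head -2; python3 w.py; python3 - <<'E'
from h import *
import glob
f=sorted(glob.glob("pics/sd_*.png"),key=lambda x:float(x[8:-4]))[-1]
a,b=cv2.imread(f),cv2.imread("pics/s8.png"); print(f,[a[int(v),int(u)].tolist()+b[int(v),int(u)].tolist() for u,v in((264.7,259.9),(252.7,240.2),(267.7,253.6))])
o=cv2.imread("pics/side0.png")
for n,(x,y) in {"buffer":(219,278),"reagent":(323,305),"tube":(236,208),"mailer":(250,170),"pipette":(405,195)}.items(): print(n,(cv2.absdiff(a,o)[y:y+45,x:x+22].max(2)>45).mean().round(2))
E
```

```text
19.15 [-0.35  0.1   2.14  0.78  0.31  0.55] [ 0.4701494  -0.09058827  0.19984912] [ 3.14056484e+00 -7.00857357e-01  2.74911282e-05] [ 0.69636311  1.10215729 -0.05858108]
[ 0.53270207 -0.09068625  0.12571307]
(270, 188, 86, 76)
   [349 189] [ 0.6395 -0.1154  0.056 ]
   [354 260] [ 0.5759 -0.1168  0.056 ]
   [270 261] [ 0.5751 -0.054   0.056 ]
   [272 191] [ 0.6375 -0.0519  0.056 ]
(418, 117, 53, 48)
pics/sd_19.1.png [[102, 124, 135, 105, 128, 138], [99, 125, 134, 102, 121, 133], [108, 129, 137, 109, 131, 134]]
buffer 0.07
reagent 0.09
tube 0.09
mailer 0.0
pipette 0.0
```

The box is square (rear edge x 0.576 and 0.575), the gate is upright, the bystanders are in place and the arm is clear. I hand in the job.

```bash
python3 -c "
from station import workorder
print(workorder.sign_off())"
```

```text
the job is handed in; nothing more can be done
None
```

The job is handed in at about 19 s with no verdict returned: by my measurements the gate stands raised by itself, the box rests square against the end stop (its centre at about lane x 54 mm), and the arm is clear.

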